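# Tighten the selector nut, fit the D-bore knob and hold it pressed

### The job

On top of the grey bench supply, turn the loose hex nut at the foot of the bare D-shaft clockwise by hand until it stops. Then pick up the long teardrop-shaped knob from the bench, turn it so that the flat in its bore matches the flat of the shaft, push it fully home, and press it down against the shaft's spring to the bottom. Finish while still gripping the knob and keeping it pressed in: do not let go; leave everything else on the bench where it is.

Things in the scene. Friction and masses are not known exactly. Their poses are not given: they have to be found in the camera images.
- console: fixed grey bench supply with a level aluminium panel on top: 260 (x) x 240 (y) x 70 mm high; origin: centre of its underside. A 6 mm high display and three 13 mm high terminals stand on the panel's +x edge (local x 80 to 116 mm). The shaft stands in the panel's middle part, local x -45 to 0, y -30 to 30 mm
- spindle: round mounting plate, 54 mm across and 2 mm thick, of the shaft on the panel, fixed; it carries the nut and the shaft. Origin: on the shaft's axis at the panel's surface; z is up along the shaft
- nut (a joint): turn of the captive steel hex nut around the shaft: 0 = loose, grows as it is turned clockwise seen from above, 1.3 rad = tight, a hard stop. It starts between 0 and 0.35. It has some friction (0.06 N m), stays where it is left and does not rise or sink
- nut_top (a point): centre of the nut's top face; turns with the nut. The nut is 32 mm across flats (37 mm across corners) and 14 mm high, its underside 2 mm above the panel; x is square to one pair of flats, so the flats face x and x +/- 60 degrees. The bare shaft stands up 26 mm through it
- shaft (a joint): how far the shaft is pressed in, m: 0 = out, 0.005 = bottom stop. A spring holds it out: it starts to move at 6 N and reaches the bottom at 12 N. The shaft does not turn
- shaft_tip (a point): centre (on the axis) of the shaft's top end; z up. Steel shaft 14 mm across with one flat, 3 mm from the axis on the +x side; top edge chamfered 2.5 mm. When not pressed the tip is 42 mm above the panel and 26 mm above the nut. With the knob home, the knob's underside is 16 mm below the tip, 10 mm above the nut (5 mm when pressed to the bottom)
- knob: black knob, about 50 g, upright on the bench, bore down. Teardrop from above: 50 mm long (x), 26 wide (y), parallel sides x -12 to 12, round -x end, pointed nose at +x with white line on top; 34 high. Origin: underside, on the bore's axis, mid-length. Bore 16 deep, 16 across, flat 4 mm from axis on the nose side (nose points where the shaft's flat faces), mouth flared 3 mm all round over 4 mm
- round_knob: small round fluted black knob with a silver cap, 28 mm across, 22 mm high; a bystander that does not belong to this shaft. Origin: centre of its underside
- collar: plain steel collar (ring) lying flat, 30 mm outside, 18 mm hole, 10 mm high; bystander. Origin: centre of its underside
- screwdriver: screwdriver lying on the bench; bystander. Origin in its middle
- wrench: steel wrench lying on the bench; bystander (the nut is turned by hand). Origin in its middle
- fan: loose square computer fan, 120 x 120 x 25 mm; bystander. Origin: centre of its underside
- mug: white mug, 80 mm across, 90 mm high; bystander. Origin: centre of its underside
- jar: clear jar, 56 mm across, 55 mm high; bystander. Origin: centre of its underside
- meter: grey hand multimeter, 150 x 75 x 40 mm; bystander. Origin: centre of its underside
Not all that is in view belongs to the job. What is shaped like the knob but turquoise or yellow is not meant.

How it is judged (in metres and radians):
On the way, in this order (a step that is already met when the one before it is completed fails the run):
1. the nut is turned clockwise to its stop (value of joint nut above 1.2 rad), for 0.2 s.
2. the knob is home on the shaft, flat to flat (horizontal distance between knob and shaft_tip below 0.0022 m and z of knob in the frame of shaft_tip below -0.0135 m and angle between the x axis of knob and the x axis of shaft_tip, either way round below 0.2 rad and angle between knob's own z axis and vertical below 0.12 rad), for 0.1 s.
At the end, for the whole second after the job is handed in: Nut tight (over 1.15 rad); knob home on the shaft (axes within 2.2 mm, underside 13.5 mm or more below the tip, flats within 0.2 rad, upright within 0.12 rad), clear of the box; shaft pressed in over 4 of 5 mm by the knob (over 5 N); fingers still on the knob (over 2 N) (all of step 2 and value of joint nut above 1.15 rad and value of joint shaft above 0.004 m and contact force between the fingers and knob above 2 N and contact force between knob and spindle above 5 N and contact force between knob and console below 0.5 N); the arm keeps its last pose, push and grip.
It fails at once if a bystander is moved by more than 30 mm (distance of any of round_knob, collar, screwdriver, wrench, fan, mug, jar, meter from where it was at the start of the episode above 0.03 m).
It also fails if it takes over 58 s, if anything falls off the work surface, if the arm or the gripper's body presses on something with over 40 N, if the wrist force passes 120 N, or if a joint passes its speed limit or range.

### The arm

A 7-joint arm with a two-finger parallel gripper is mounted at the origin on the work surface. World frame = base frame: x ahead of the robot, y to its left, z up, the work surface at z = 0. Lengths are in m, angles in degrees, forces in N, time in s.
With the tool pointing down it reaches from about 0.425 to 1.025 m from the base axis. Payload 9.4 kg.
Tool frame: the origin (TCP) lies at the very end of the fingers, on their centre line; the grasp point (between the pads) lies ctrl.tcp_to_grasp behind it (ctrl.tcp_to_grasp is the distance from the TCP to the grasp point, in m); z points along the fingers, x is the direction in which the jaws open and shut, and the axes are right-handed (so a half turn about z gives the same grasp; the last joint's range is limited). The gripper opens to 93 mm and grips with 3 to 60 N. Pads are 15 mm wide; open, the fingers measure 128 mm over their backs; the gripper's body (75 mm by 188 mm) begins 65 mm behind the grasp point.
Start: joints at [-74.41, 34.337, -0.143, 91.639, 0.103, 54.024, -4.572], TCP at [0.248, 0.681, 0.219] pointing down, gripper open.
Joint ranges: [-147.43, 147.43], [-19.82, 112.94], [-74.19, 73.91], [6.32, 146.72], [-59.91, 239.91], [6.04, 106.73], [-150.56, 150.56]. Speed limits (degrees/s): [127.2, 127.2, 172.46, 172.46, 180, 180, 180].

### API

Orientations are given as [roll, pitch, yaw] about the fixed x, y, z axes, in that order (R = Rz(yaw) Ry(pitch) Rx(roll)).
In Python, from workcell import ctrl gives the robot as it stands.
- The arm moves only by the shell command python3 -m handwheel 'ROWS' [OPENING] [FORCE]. ROWS is JSON, a list that holds one entry, the list of rows, each a list of 4 numbers: the shift along the tool's x, y, z in m, then the turn about the tool's z in rad. A call has 1 to 5 rows; each row is the pose to reach, as a shift and turn from the pose measured when the call began, along the tool's axes at that moment; what a row does not reach only later rows make up. A row lasts 1/8 s, in which the tool goes at most 62.5 mm and 10.7 degrees, less where a joint would pass 70% of its speed; a pose out of reach is approached as far as the arm can. A call with a gripper value outside its range is refused whole. OPENING is the opening, from -1 (shut) to 1 (fully open), set as the call begins (- or left out, the last holds). The fingers move at their own pace and stop on an object; FORCE is the grip in N (left out, the last holds). Time passes only in rows, so rows that repeat a pose let the fingers close. It gives the time, the measured TCP pose, the force and the opening at its end, in the units of the state.
- ctrl.sense(): the state, without advancing time (a new reading comes with each control period).
- ctrl.grab_frame(name): name is "scene" or "top" or "wrist"; returns the picture (420x560x3 uint8, red, green, blue); there is no depth.
- ctrl.calibration(name): a dict with "camera_matrix" (3x3 intrinsics, pixels), "D" ([k1, k2, p1, p2, k3] as OpenCV has them; the pictures are not rectified), "eye" and "orientation" of the camera in the world; the wrist camera has in their place "hand_eye" (4x4, takes a point from camera to tool coordinates, whose origin is the TCP and whose axes are the tool frame's). Camera axes: x right, y down, z forward; pixel columns grow to the right and rows downward; lengths in m; the calibration is good to about 2 mm. A picture is of the moment at which its call begins: read the wrist's pose just before it. calibration takes no time and is no camera call.
- ctrl.job_done(): hands the job in, once; it reports no verdict.
The state is a dict: "time": time; "joint_pos": joint angles; "qvel": joint speeds; "tau": joint torques, N m; "ee_pos": TCP position; "tool_rot": TCP orientation; "wrist_force": force on the tool from outside, world axes, zero at the start; "moment": the same for the moment, N m; "width": finger opening in m.
Only numpy, scipy, OpenCV 4.12 (cv2) and the standard library are available. Lean on these libraries where they do the work, as an engineer would, in place of code of your own. Each camera call takes 0.05 s, during which the arm holds its last target. There are 200 camera calls.

## Working session

There is one attempt and no reset: what is moved stays moved. The work goes in short steps, Python scripts to look and compute and a shell command to move; the robot and the scene stay as the last step left them, time stands still between calls to the robot, and variables do not carry over. Pictures are saved under pics/ and viewed, about 8 in all and at most 12, crops included, and the job is handed in when it is done.

```bash
mkdir -p pics; ls
cat > h.py <<'E'
import numpy as np, cv2
from workcell import ctrl
from scipy.spatial.transform import Rotation as R
def rot(o):
    o=np.array(o,float)
    if o.shape==(3,3): return o
    return R.from_euler('xyz',o,degrees=True).as_matrix()
def cam(n,s=None):
    c=ctrl.calibration(n);K=np.array(c['camera_matrix']);D=np.array(c['D'],float)
    if n=='wrist':
        s=s or ctrl.sense();H=np.array(c['hand_eye']);T=np.eye(4);T[:3,:3]=rot(s['tool_rot']);T[:3,3]=s['ee_pos']
        M=T@H;return K,D,M[:3,3],M[:3,:3]
    return K,D,np.array(c['eye']),rot(c['orientation'])
def ray(C,uv):
    K,D,e,Rm=C
    p=cv2.undistortPoints(np.array(uv,float).reshape(-1,1,2),K,D).reshape(-1,2)
    return e,(Rm@np.c_[p,np.ones(len(p))].T).T
def onz(C,uv,z):
    e,d=ray(C,uv);return e+d*((z-e[2])/d[:,2])[:,None]
def proj(C,P):
    K,D,e,Rm=C
    return cv2.projectPoints((np.atleast_2d(P)-e)@Rm,np.zeros(3),np.zeros(3),K,D)[0].reshape(-1,2)
def grab(n,f):
    s=ctrl.sense();im=ctrl.grab_frame(n);cv2.imwrite('pics/'+f,im[:,:,::-1]);return im,cam(n,s)
E
python3 - <<'E'
from h import *
print({n:ctrl.calibration(n) for n in('scene','top','wrist')});print(ctrl.sense(),ctrl.tcp_to_grasp)
a,_=grab('scene','scene.png');b,_=grab('top','top.png')
E
```

```text
pics
{'scene': {'camera_matrix': array([[473.05892857,   0.        , 285.88789848],
       [  0.        , 473.05892857, 215.63195775],
       [  0.        ,   0.        ,   1.        ]]), 'D': array([0.02500259, 0.        , 0.        , 0.        , 0.        ]), 'eye': array([1.52007114, 0.44573276, 1.07044567]), 'orientation': array([-131.56904184,    0.78860825,  115.49768427])}, 'top': {'camera_matrix': array([[445.31390754,   0.        , 275.76581012],
       [  0.        , 445.31390754, 214.81712156],
       [  0.        ,   0.        ,   1.        ]]), 'D': array([-0.08040301,  0.        ,  0.        ,  0.        ,  0.        ]), 'eye': array([ 0.47297666, -0.01577452,  1.66830171]), 'orientation': array([-176.07834705,   -0.65480191,  -89.18258808])}, 'wrist': {'camera_matrix': array([[318.69033894,   0.        , 273.30566353],
       [  0.        , 318.69033894, 208.82334769],
       [  0.        ,   0.        ,   1.        ]]), 'D': array([-0.04064192,  0.        ,  0.        ,  0.        ,  0.        ]), 'hand_eye': array([[ 9.99999996e-01, -6.24920818e-05,  6.95828364e-05,

[... 263 characters left out ...]
 1.00000000e+00]])}}
{'time': 0.0, 'joint_pos': array([-74.40941631,  34.38514341,  -0.1446307 ,  91.68008309,
         0.10358129,  54.02453348,  -4.5710846 ]), 'qvel': array([-0.10572465,  0.00983134, -0.00264842,  0.01503201,  0.01280973,
       -0.02638498,  0.01392185]), 'tau': array([ 9.48910347e-04, -7.65087175e+01,  1.49692073e+00, -2.52359694e+01,
       -5.25885215e-02,  1.66755117e-02,  1.67582443e-04]), 'ee_pos': array([0.24765212, 0.68087222, 0.21775764]), 'tool_rot': array([1.79990814e+02, 8.91841048e-02, 7.00186597e+01]), 'wrist_force': array([ 0.98301661,  0.88689948, -0.33490177]), 'moment': array([-0.01021532,  0.00648615,  0.0531589 ]), 'width': 0.09288025159406188} 0.0188
```

View pics/top.png

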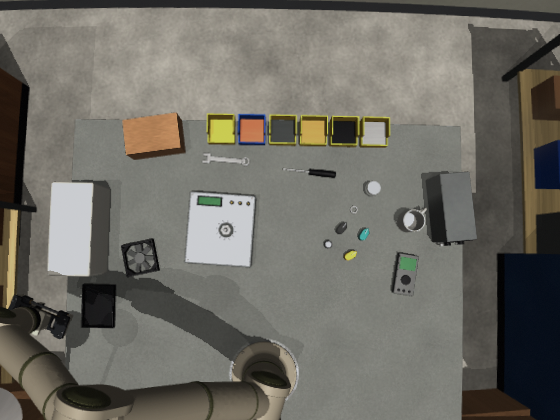

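View pics/scene.png

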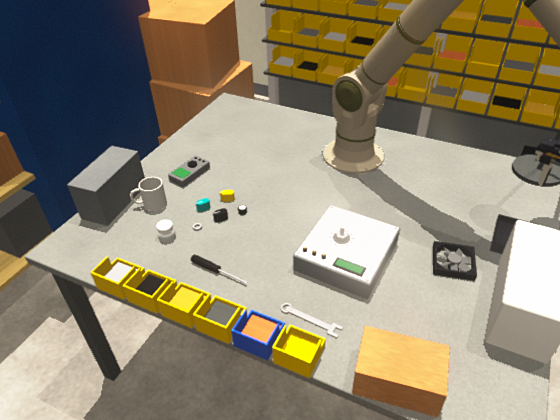

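Top view: console around (221,229) with nut and shaft at (226,230), black teardrop knob at (342,227), round knob at (328,244), collar at (354,210), turquoise one at (364,234) and yellow one at (351,255). The scene view agrees.

Run:
```python
from h import *
C=cam('top')
print('spindle',onz(C,[[226,230]],.1)); print('knob,round,collar,yel,turq',onz(C,[[342,227],[328,244],[354,210],[351,255],[364,234]],.03))
print('console corners',onz(C,[[191,191],[255,195],[251,267],[187,263]],.07))
s=ctrl.sense();p=onz(C,[[226,230]],.1)[0]
Rm=rot(s['tool_rot']);t=np.array([p[0],p[1],.28]);
print('shift tool',Rm.T@(t-s['ee_pos']))
im=cv2.imread('pics/top.png');cv2.imwrite('pics/tc.png',np.hstack([cv2.resize(im[180:280,180:270],None,fx=4,fy=4,interpolation=2),cv2.resize(im[190:290,300:390],None,fx=4,fy=4,interpolation=2)]))
```

```text
spindle [[0.52451714 0.14231059 0.1       ]]
knob,round,collar,yel,turq [[ 0.54412724 -0.27819806  0.03      ]
 [ 0.48076262 -0.22672818  0.03      ]
 [ 0.607814   -0.32266661  0.03      ]
 [ 0.4413893  -0.31209481  0.03      ]
 [ 0.51936969 -0.360151    0.03      ]]
console corners [[0.66447314 0.27513636 0.07      ]
 [0.65333645 0.04346768 0.07      ]
 [0.39467044 0.05331014 0.07      ]
 [0.40523452 0.28264991 0.07      ]]
shift tool [-0.41167508  0.44425348 -0.06152129]
```

```bash
python3 -m handwheel '[[[-0.02,0.02,-0.05,0],[-0.06,0.065,-0.06,0],[-0.1,0.11,-0.06,0],[-0.14,0.155,-0.06,0],[-0.18,0.2,-0.06,0]]]' 1; python3 -m handwheel '[[[-0.04,0.04,0,0],[-0.08,0.085,0,0],[-0.12,0.13,0,0],[-0.16,0.175,0,0],[-0.2,0.215,0,0]]]'
python3 - <<'E'
from h import *
s=ctrl.sense();t=np.array([.5245,.1423,.25]);print(s['ee_pos'],s['tool_rot'],rot(s['tool_rot']).T@(t-s['ee_pos']))
E
```

```text
time: 0.72
ee_pos: [0.3748, 0.4415, 0.278]
tool_rot: [180.0, 0.1, 70.0]
wrist_force: [0.4, 0.1, -1.0]
width: 0.093
time: 1.35
ee_pos: [0.5092, 0.1781, 0.2783]
tool_rot: [180.0, 0.1, 70.0]
wrist_force: [-0.3, 0.2, 0.2]
width: 0.0926
[0.50922698 0.17809606 0.27826791] [1.79985377e+02 9.80031764e-02 6.99976952e+01] [-0.02836415  0.02658884  0.02832325]
```

```bash
python3 -m handwheel '[[[-0.028,0.0266,0.028,0],[-0.028,0.0266,0.028,0]]]'
python3 - <<'E'
from h import *
im,C=grab('wrist','w1.png')
print(ctrl.sense()['ee_pos'],proj(C,[[.5245,.1423,.086],[.5245,.1423,.112]]))
E
```

```text
time: 1.6
ee_pos: [0.5245, 0.1388, 0.2487]
tool_rot: [-179.9, 0.3, 69.7]
wrist_force: [-1.5, 0.6, -0.2]
width: 0.0929
[0.52435445 0.14128275 0.24949797] [[276.03248284 193.65753786]
 [276.12778726 198.75861256]]
```

View pics/w1.png

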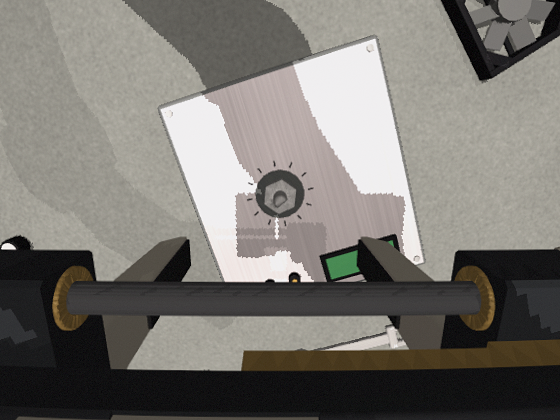

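Wrist view: console fully visible, dark round plate with nut centred near (280,193), display at (345,262) on the +x edge.

Run:
```python
from h import *
im=cv2.imread('pics/w1.png');cv2.imwrite('pics/w1c.png',cv2.resize(im[160:228,240:320],None,fx=8,fy=8,interpolation=cv2.INTER_CUBIC))
```

```text
(no output)
```

View pics/w1c.png

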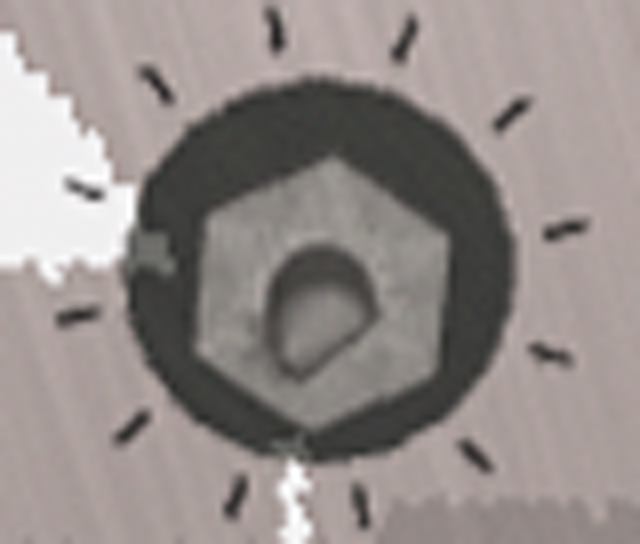

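Crop: hex nut with corners (335,157),(448,235),(440,370),(312,430),(196,350),(205,212). The D-shaft flat runs from (297,380) to (380,313), facing lower right. The round plate has its edges at x 127/515 and y 78/462.

Run:
```python
from h import *
s=ctrl.sense();C=cam('wrist',s)
f=lambda a:(np.array(a,float)+.5)/8-.5+[240,160]
n=onz(C,f([(335,157),(448,235),(440,370),(312,430),(196,350),(205,212)]),.086)[:,:2]
c=n.mean(0);d=n-c;print('nut c',c,'corner r',np.linalg.norm(d,axis=1)*1e3)
a=np.degrees(np.arctan2(d[:,1],d[:,0]));print('corner ang',a)
m=np.degrees(np.angle(np.mean(np.exp(6j*np.radians(a)))))/6;print('corner dir mod60',m%60,'flat normals mod60',(m+30)%60,'yaw',s['tool_rot'][2])
print('plate',onz(C,f([(127,265),(515,265),(320,78),(320,462)]),.072)[:,:2], onz(C,f([(320,270)]),.072))
q=onz(C,f([(297,380),(380,313)]),.1105)[:,:2];m=q.mean(0);t=q[1]-q[0]
nn=np.array([-t[1],t[0]]);nn/=np.linalg.norm(nn)
top=onz(C,f([(322,247),(268,312)]),.1105)[:,:2]
print('flat ends',q,'len',np.linalg.norm(t),'normal±',np.degrees(np.arctan2(nn[1],nn[0])),top, 'centre est',m-nn*.003,m+nn*.003)
```

```text
nut c [0.52857378 0.14781404] corner r [18.19369086 18.20025221 18.81475299 18.72626487 18.48196098 18.91523102]
corner ang [ 155.03833819   95.26286675   36.22779162  -24.2670572   -85.5185155
 -145.18526639]
corner dir mod60 35.25955778967625 flat normals mod60 5.259557789676251 yaw 69.83555330844935
plate [[0.51835215 0.12316318]
 [0.53670176 0.17323169]
 [0.50332365 0.15681822]
 [0.55385779 0.13852091]] [[0.52814156 0.1478305  0.072     ]]
flat ends [[0.53293447 0.14242609]
 [0.52850103 0.1548721 ]] len 0.013212062043647997 normal± -160.3933722227152 [[0.518329   0.15099115]
 [0.5236589  0.14202254]] centre est [0.53354381 0.14965578] [0.52789169 0.14764242]
```

Nut centre is (0.5283,0.1478) with corner radius 18.5 mm, which matches the spec. Flat normals are at 5.3°+60k and the shaft flat faces about 19.6°. Going down on the nut at yaw 65.3°.

```bash
cat > go.py <<'E'
import sys
from h import *
x,y,z,yaw=map(float,sys.argv[1:]);s=ctrl.sense()
d=rot(s['tool_rot']).T@(np.array([x,y,z])-s['ee_pos']);t=np.radians((s['tool_rot'][2]-yaw+180)%360-180)
print('shift',d.round(4),'turn',t.round(4),'now',s['ee_pos'].round(4),s['tool_rot'].round(2),'t',round(s['time'],2))
E
python3 go.py .5283 .1478 .0755 65.3
```

```text
shift [0.008  0.0017 0.174 ] turn 0.0792 now [0.5244 0.1413 0.2495] [-179.93    0.19   69.84] t 1.65
```

```bash
python3 -m handwheel '[[[0.008,0.0017,0.05,0.079],[0.008,0.0017,0.1,0.079],[0.008,0.0017,0.14,0.079],[0.008,0.0017,0.16,0.079],[0.008,0.0017,0.16,0.079]]]'; python3 go.py .5283 .1478 .0755 65.3
```

```text
time: 2.28
ee_pos: [0.5273, 0.1494, 0.0885]
tool_rot: [-179.8, 0.3, 65.4]
wrist_force: [-0.5, 0.2, 0.4]
width: 0.0931
shift [-0.0009  0.0016  0.013 ] turn 0.0024 now [0.5273 0.1494 0.0885] [-179.81    0.26   65.44] t 2.27
```

```bash
python3 -m handwheel '[[[-0.001,0.0016,0.013,0.002],[-0.001,0.0016,0.013,0.002],[-0.001,0.0016,0.013,0.002]]]'; python3 -m handwheel '[[[0,0,0,0],[0,0,0,0],[0,0,0,0],[0,0,0,0],[0,0,0,0]]]' -1 40; python3 go.py .5283 .1478 .0755 65.3
```

```text
time: 2.65
ee_pos: [0.5285, 0.1479, 0.0761]
tool_rot: [-179.8, 0.2, 65.3]
wrist_force: [0.1, 0.5, -0.4]
width: 0.0928
time: 3.28
ee_pos: [0.5285, 0.1479, 0.076]
tool_rot: [-179.8, 0.2, 65.3]
wrist_force: [1.1, 0.8, 0.4]
width: 0.0475
shift [-0.0002 -0.0002  0.0005] turn 0.0003 now [0.5285 0.1479 0.076 ] [-179.84    0.22   65.32] t 3.27
```

```bash
python3 -m handwheel '[[[0,0,0,0],[0,0,0,0],[0,0,0,0]]]' ; python3 -m handwheel '[[[0,0,0,0.17],[0,0,0,0.35],[0,0,0,0.52],[0,0,0,0.7],[0,0,0,0.87]]]';python3 go.py .5283 .1478 .0755 65.3; python3 -c "
from h import *
print(ctrl.sense()['moment'])"
```

```text
time: 3.65
ee_pos: [0.5269, 0.1445, 0.0759]
tool_rot: [-179.7, 0.5, 65.2]
wrist_force: [-2.9, -10.2, 6.3]
width: 0.0316
time: 4.28
ee_pos: [0.5277, 0.145, 0.076]
tool_rot: [179.8, 0.4, 15.0]
wrist_force: [2.0, 1.3, -3.5]
width: 0.0316
shift [ 0.0013 -0.0025  0.0004] turn -0.8773 now [0.5277 0.145  0.076 ] [179.78   0.43  15.03] t 4.28
[ 0.24106362 -0.45348121  0.09791259]
```

```bash
python3 -m handwheel '[[[0,0,0,0.1],[0,0,0,0.2],[0,0,0,0.3],[0,0,0,0.3],[0,0,0,0.3]]]';python3 go.py .5283 .1478 .0755 65.3; python3 -c "
from h import *
print(ctrl.sense()['moment'])"
```

```text
time: 4.9
ee_pos: [0.5279, 0.1466, 0.0759]
tool_rot: [179.7, 0.3, -1.8]
wrist_force: [1.3, 6.6, -2.6]
width: 0.0322
shift [ 0.0003 -0.0012  0.0004] turn -1.1719 now [0.5279 0.1466 0.0759] [179.73   0.33  -1.85] t 4.9
[ 1.34831425 -0.14946234  0.86180827]
```

The moment jumped to 0.86 N m against 0.06 N m of friction, so the nut is at its stop. Releasing, lifting and checking with a settled wrist view.

```bash
python3 -m handwheel '[[[0,0,0,0],[0,0,0,0],[0,0,0,0]]]' 0.2; python3 -m handwheel '[[[0,0,-0.05,0],[0,0,-0.1,0],[0,0,-0.11,0],[0,0,-0.11,0],[0,0,-0.11,0]]]'
python3 - <<'E'
from h import *
s=ctrl.sense();print(s['ee_pos'],s['tool_rot'],abs(s['qvel']).max())
im,C=grab('wrist','w2.png');print(ctrl.sense()['ee_pos'])
u,v=proj(C,[[.528,.1445,.09]])[0].astype(int);print(u,v)
u0,v0=u-50,v-43;cv2.imwrite('pics/w2c.png',cv2.resize(im[v0:v0+86,u0:u0+100,::-1],None,fx=7,fy=7,interpolation=cv2.INTER_CUBIC))
import json;json.dump([s['ee_pos'].tolist(),s['tool_rot'].tolist(),int(u0),int(v0)],open('w2.json','w'))
E
```

```text
time: 5.28
ee_pos: [0.5278, 0.1461, 0.0759]
tool_rot: [179.7, 0.3, -1.9]
wrist_force: [-0.6, -0.2, 0.3]
width: 0.0543
time: 5.9
ee_pos: [0.5277, 0.1465, 0.1847]
tool_rot: [179.7, 0.4, -1.9]
wrist_force: [-0.2, -0.7, 0.7]
width: 0.0556
[0.52771549 0.14650057 0.18467683] [179.66620538   0.44010474  -1.86985074] 0.5334977384459675
[0.52778216 0.14640535 0.18460734]
274 213
```

View pics/w2c.png

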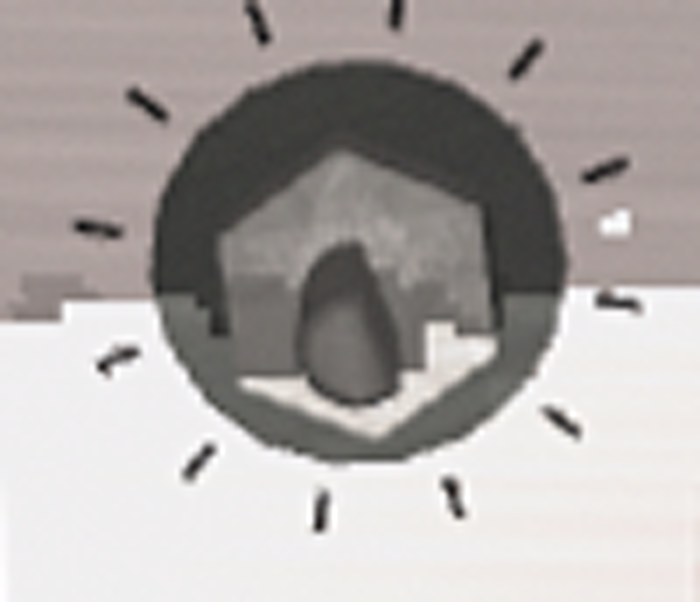

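The nut's corners are now at (345,152),(482,205),(497,350),(377,437),(240,380),(220,235). Plate edges are at x 150/567 and y 60/462, and the flat is on the right (+x) side.

```bash
python3 - <<'E'
from h import *
import json
p,r,u0,v0=json.load(open('w2.json'));C=cam('wrist',dict(ee_pos=p,tool_rot=r))
f=lambda a:(np.array(a,float)+.5)/7-.5+[u0,v0]
n=onz(C,f([(345,152),(482,205),(497,350),(377,437),(240,380),(220,235)]),.086)[:,:2]
c=n.mean(0);d=n-c;a=np.arctan2(d[:,1],d[:,0]);m=np.degrees(np.angle(np.mean(np.exp(6j*a))))/6
print('nut c',c,'r',np.linalg.norm(d,axis=1)*1e3,'flat normal mod60',(m+30)%60)
print('plate',onz(C,f([(150,262),(567,262),(360,60),(360,462)]),.072)[:,:2].mean(0))
q=onz(C,f([(362,245),(400,375)]),.1105)[:,:2];t=q[1]-q[0];print(np.linalg.norm(t),np.degrees(np.arctan2(t[0],-t[1])))
C=cam('top')
im=cv2.imread('pics/top.png');cv2.imwrite('pics/kc.png',cv2.resize(im[200:270,310:390],None,fx=8,fy=8,interpolation=cv2.INTER_CUBIC))
E
python3 go.py .54 -.15 .22 0
```

```text
nut c [0.52884301 0.14486321] r [17.88143257 18.59724849 18.34753824 18.52913388 18.52433486 18.67257202] flat normal mod60 4.801262786927371
plate [0.52871105 0.14529029]
0.015628097767570886 14.093228454800052
shift [ 0.0217  0.2961 -0.0338] turn -0.0329 now [0.5278 0.1464 0.1846] [179.65   0.45  -1.88] t 5.95
```

The nut's flat normals (4.8°) fit a 60° turn to the stop. The axis is at (0.5286,0.1448) and the shaft flat at about 19.4°. Now over to the knob.

```bash
python3 -m handwheel '[[[0.003,0.055,-0.02,0],[0.006,0.115,-0.03,0],[0.01,0.175,-0.03,0],[0.013,0.235,-0.03,0],[0.016,0.295,-0.03,0]]]'; python3 -m handwheel '[[[0,0.055,0,0],[0,0.11,0,0],[0,0.13,0,0],[0,0.13,0,0],[0,0.13,0,0]]]'
python3 - <<'E'
from h import *
s=ctrl.sense();print(s['ee_pos'],s['tool_rot'],abs(s['qvel']).max())
im,C=grab('wrist','w3.png')
import json;json.dump([s['ee_pos'].tolist(),s['tool_rot'].tolist()],open('w3.json','w'))
E
```

```text
time: 6.58
ee_pos: [0.5338, -0.1506, 0.2151]
tool_rot: [179.7, 0.5, -1.9]
wrist_force: [0.2, -0.1, 0.2]
width: 0.0558
time: 7.2
ee_pos: [0.5297, -0.2784, 0.2151]
tool_rot: [179.7, 0.6, -1.8]
wrist_force: [-0.3, -0.2, 0.1]
width: 0.0556
[ 0.52972303 -0.27839289  0.215123  ] [179.74617868   0.61591478  -1.76797671] 0.8802172391129437
```

View pics/w3.png

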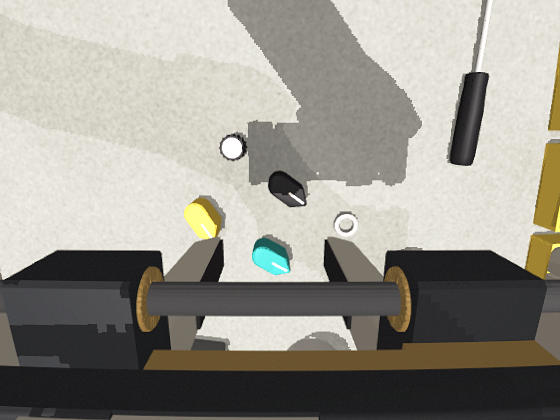

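Wrist view: black knob at (287,188) with its nose and white line at lower right (305,205). The collar is at (346,224), the turquoise knob at (271,255) and the round knob at (232,147).

Run:
```python
from h import *
import json
p,r=json.load(open('w3.json'));C=cam('wrist',dict(ee_pos=p,tool_rot=r))
im=cv2.imread('pics/w3.png');x0,y0=258,160
g=im[y0:y0+60,x0:x0+60];cv2.imwrite('pics/w3c.png',cv2.resize(g,None,fx=10,fy=10,interpolation=cv2.INTER_CUBIC))
```

```text
(no output)
```

View pics/w3c.png

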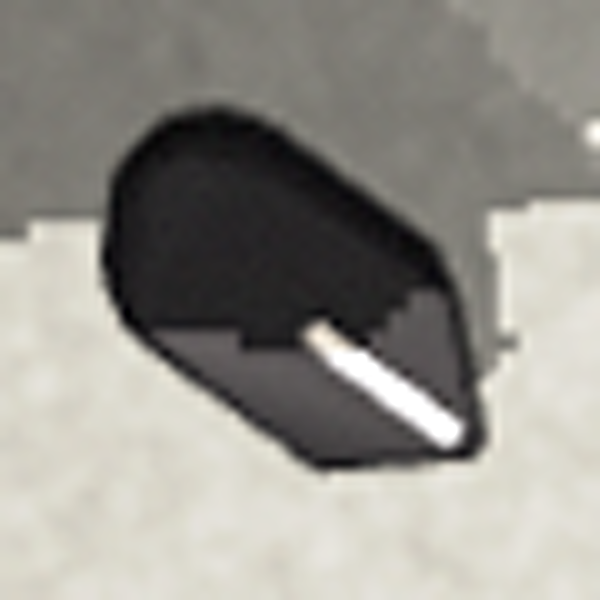

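Crop: white line from (312,330) to (455,438), nose tip at (478,450). The sides run from (262,128) to (428,258) and from (135,325) to (315,465).

Run:
```python
from h import *
import json
p,r=json.load(open('w3.json'));C=cam('wrist',dict(ee_pos=p,tool_rot=r))
f=lambda a:(np.array(a,float)+.5)/10-.5+[258,160]
P=onz(C,f([(312,330),(455,438),(478,450),(262,128),(428,258),(135,325),(315,465),(112,190),(135,140),(108,250)]),.034)[:,:2]
an=lambda v:np.degrees(np.arctan2(v[1],v[0]))
print('yaw line',an(P[1]-P[0]),'sides',an(P[4]-P[3]),an(P[6]-P[5]))
y=np.radians(np.mean([an(P[1]-P[0]),an(P[4]-P[3]),an(P[6]-P[5])]));u=np.array([np.cos(y),np.sin(y)]);v=np.array([-u[1],u[0]])
print('yaw',np.degrees(y),'u',(P@u)*1e3,'v',(P@v)*1e3)
vs=((P[3:5]@v).mean()+(P[5:7]@v).mean())/2;un=P[2]@u-.025
print('width',(P[3:5]@v).mean()-(P[5:7]@v).mean(),'line v off',(P[0]@v)-vs,'centre',u*un+v*vs)
```

```text
yaw line -38.999091118638844 sides -39.68764597242816 -40.09077055088287
yaw -39.592502547316634 u [598.61832378 618.89527102 621.79700509 580.31083138 603.67923959
 582.7725319  608.47846206 571.5371763  570.15623265 575.26397581] v [131.98764189 132.19765741 132.71160589 146.23611783 146.19731301
 120.35081236 120.12725723 130.74164508 136.65894382 125.18378911]
width 0.025977680629782646 line v off -0.0012402332112950165 centre [ 0.54479898 -0.2776876 ]
```

Knob centre is (0.5445,-0.2775) and yaw is -39.6°. The 26.0 mm width and roughly 51 mm length match. Grasp at yaw 50.4°, fit at yaw 109.4°.

```bash
python3 go.py .5445 -.2775 .055 50.4; python3 -m handwheel '[[[0.015,0.001,0.03,-0.18],[0.015,0.001,0.06,-0.36],[0.015,0.001,0.09,-0.54],[0.015,0.001,0.12,-0.72],[0.015,0.001,0.14,-0.9]]]'; python3 -m handwheel '[[[0,0,0.01,-0.01],[0,0,0.02,-0.01],[0,0,0.02,-0.01]]]'; python3 go.py .5445 -.2775 .007 50.4
```

```text
shift [ 0.0162 -0.0019  0.1602] turn -0.9098 now [ 0.5299 -0.2782  0.2153] [179.74   0.59  -1.73] t 7.25
time: 7.88
ee_pos: [0.5436, -0.2778, 0.0739]
tool_rot: [-179.6, 0.5, 50.3]
wrist_force: [-0.7, -0.3, -0.2]
width: 0.056
time: 8.25
ee_pos: [0.5435, -0.2772, 0.0537]
tool_rot: [-179.6, 0.6, 50.8]
wrist_force: [1.2, -0.0, 0.4]
width: 0.0556
shift [0.0009 0.0013 0.0466] turn 0.0076 now [ 0.5435 -0.2772  0.0537] [-179.57    0.56   50.83] t 8.25
```

```bash
python3 -m handwheel '[[[0.0009,0.0013,0.02,0.008],[0.0009,0.0013,0.036,0.008],[0.0009,0.0013,0.047,0.008],[0.0009,0.0013,0.047,0.008]]]'; python3 -m handwheel '[[[0,0,0,0],[0,0,0,0],[0,0,0,0],[0,0,0,0],[0,0,0,0]]]' -1 30; python3 go.py .5445 -.2775 .007 50.4
```

```text
time: 8.75
ee_pos: [0.5438, -0.2773, 0.0054]
tool_rot: [-179.5, 0.6, 50.4]
wrist_force: [-0.1, -0.6, 0.1]
width: 0.0554
time: 9.38
ee_pos: [0.544, -0.2774, 0.0058]
tool_rot: [-179.5, 0.6, 50.4]
wrist_force: [-0.9, 0.3, 5.0]
width: 0.0259
shift [ 0.0003  0.0005 -0.0012] turn -0.0007 now [ 0.544  -0.2774  0.0058] [-179.5     0.59   50.36] t 9.38
```

```bash
python3 -m handwheel '[[[0,0,-0.03,0],[0,0,-0.08,0],[0,0,-0.13,0],[0,0,-0.17,0],[0,0,-0.17,0]]]' - 40; python3 go.py .5283 .1447 .17 109.4
```

```text
time: 10.0
ee_pos: [0.5477, -0.2778, 0.1788]
tool_rot: [-179.8, 0.5, 50.4]
wrist_force: [-0.6, 0.5, -0.1]
width: 0.0258
shift [ 0.313  -0.2844  0.0072] turn -1.0305 now [ 0.5477 -0.2778  0.1788] [-179.8     0.49   50.35] t 10.0
```

```bash
python3 -m handwheel '[[[0.035,-0.032,0,0],[0.07,-0.064,0,-0.12],[0.11,-0.1,0,-0.24],[0.15,-0.136,0,-0.36],[0.19,-0.173,0,-0.5]]]'; python3 go.py .5283 .1447 .17 109.4
```

```text
time: 10.62
ee_pos: [0.5349, -0.0193, 0.1768]
tool_rot: [-179.5, 0.3, 79.3]
wrist_force: [0.2, 0.2, 0.6]
width: 0.0258
shift [ 0.1599 -0.037   0.0062] turn -0.5261 now [ 0.5349 -0.0193  0.1768] [-179.51    0.34   79.25] t 10.62
```

```bash
python3 -m handwheel '[[[0.05,-0.0115,0,-0.16],[0.1,-0.023,0,-0.32],[0.145,-0.033,0,-0.48],[0.16,-0.037,0,-0.526],[0.16,-0.037,0,-0.526]]]'; python3 -m handwheel '[[[0,0,0,0],[0,0,0,0]]]'; python3 go.py .5283 .1447 .14 109.4
python3 - <<'E'
from h import *
im,C=grab('wrist','w4.png');im,C=grab('scene','s4.png')
u,v=proj(C,[[.528,.145,.13]])[0].astype(int);cv2.imwrite('pics/s4c.png',cv2.resize(im[v-35:v+45,u-40:u+40,::-1],None,fx=5.25,fy=5.25,interpolation=cv2.INTER_CUBIC))
a=cv2.imread('pics/s4c.png');b=cv2.imread('pics/w4.png')[:,100:460];cv2.imwrite('pics/c4.png',np.hstack([a,b]))
E
```

```text
time: 11.25
ee_pos: [0.5278, 0.1451, 0.1753]
tool_rot: [-179.3, 0.0, 109.4]
wrist_force: [-0.3, -0.5, -0.6]
width: 0.0259
time: 11.5
ee_pos: [0.5278, 0.1434, 0.1751]
tool_rot: [-179.3, 0.1, 109.2]
wrist_force: [-0.1, -1.4, 0.0]
width: 0.0255
shift [0.0011 0.0013 0.0351] turn -0.0029 now [0.5278 0.1434 0.1751] [-1.7929e+02  7.0000e-02  1.0923e+02] t 11.5
```

View pics/c4.png

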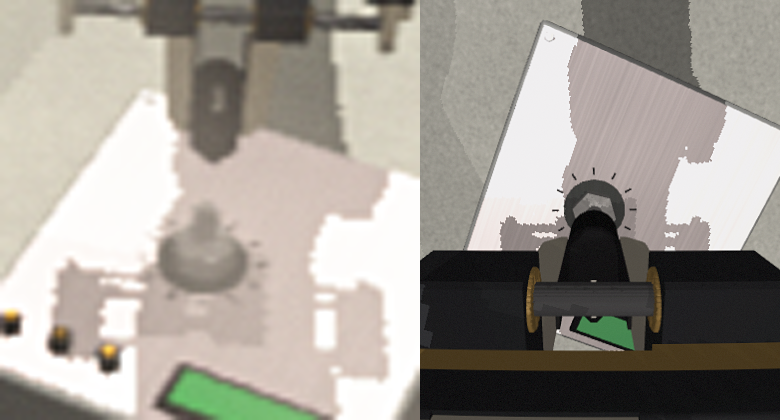

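Left (scene): the knob hangs upright above the shaft with its nose toward +x. Right (wrist): the knob's round end is above the nut. It is aligned, so lowering.

```bash
python3 -m handwheel '[[[0.0011,0.0009,0.025,-0.003],[0.0011,0.0009,0.047,-0.003],[0.0011,0.0009,0.047,-0.003],[0.0011,0.0009,0.047,-0.003]]]'; python3 go.py .5279 .1446 .110 109.4
```

```text
time: 12.1
ee_pos: [0.5283, 0.1449, 0.1289]
tool_rot: [-179.3, 0.1, 109.4]
wrist_force: [0.5, 0.4, 0.5]
width: 0.0263
shift [-0.0001 -0.0002  0.019 ] turn 0.0004 now [0.5283 0.1449 0.1289] [-1.7934e+02  6.0000e-02  1.0942e+02] t 12.1
```

```bash
python3 -m handwheel '[[[0,0,0.007,0],[0,0,0.012,0],[0,0,0.016,0],[0,0,0.019,0],[0,0,0.019,0]]]'; python3 go.py .5279 .1446 .102 109.4
```

```text
time: 12.72
ee_pos: [0.5276, 0.1444, 0.1099]
tool_rot: [-179.3, 0.1, 109.4]
wrist_force: [-2.7, -2.3, 1.4]
width: 0.0258
shift [0.0001 0.0004 0.0079] turn 0.0003 now [0.5276 0.1444 0.1099] [-1.7928e+02  8.0000e-02  1.0942e+02] t 12.72
```

Already about 8 mm over the tip with almost no vertical force, so the flats match. Continuing.

```bash
python3 -m handwheel '[[[0,0,0.004,0],[0,0,0.007,0],[0,0,0.008,0],[0,0,0.008,0]]]'; python3 go.py .5279 .1446 .097 109.4
```

```text
time: 13.22
ee_pos: [0.5271, 0.1441, 0.1017]
tool_rot: [-179.2, 0.1, 109.4]
wrist_force: [-1.8, -2.4, -1.0]
width: 0.0255
shift [0.0003 0.001  0.0047] turn 0.0001 now [0.5271 0.1441 0.1017] [-1.7922e+02  8.0000e-02  1.0941e+02] t 13.22
```

```bash
python3 -m handwheel '[[[0,0,0.002,0],[0,0,0.004,0],[0,0,0.006,0],[0,0,0.006,0]]]' - 55; python3 go.py .5279 .1446 .097 109.4
```

```text
time: 13.72
ee_pos: [0.5272, 0.1441, 0.0964]
tool_rot: [-179.3, 0.1, 109.4]
wrist_force: [-3.6, -2.2, 12.1]
width: 0.0258
shift [ 0.0003  0.0008 -0.0006] turn 0.0 now [0.5272 0.1441 0.0964] [-1.7926e+02  9.0000e-02  1.0940e+02] t 13.72
```

```bash
python3 -m handwheel '[[[0,0,0.002,0],[0,0,0.004,0],[0,0,0.004,0],[0,0,0.004,0]]]'; python3 go.py .5279 .1446 .097 109.4
```

```text
time: 14.22
ee_pos: [0.5276, 0.1441, 0.0959]
tool_rot: [-179.4, 0.1, 109.4]
wrist_force: [-12.0, -5.4, 46.7]
width: 0.0256
shift [ 0.0004  0.0004 -0.0011] turn -0.0002 now [0.5276 0.1441 0.0959] [-1.7941e+02  1.0000e-01  1.0939e+02] t 14.22
```

```bash
python3 -m handwheel '[[[0,0,0.002,0],[0,0,0.002,0],[0,0,0.002,0],[0,0,0.002,0]]]'
python3 - <<'E'
from h import *
im,C=grab('scene','s5.png');s=ctrl.sense();print(s['ee_pos'],s['wrist_force'],s['width'],s['time'])
u,v=proj(C,[[.528,.145,.11]])[0].astype(int);a=cv2.resize(im[v-40:v+40,u-40:u+40,::-1],None,fx=6,fy=6,interpolation=cv2.INTER_CUBIC)
cv2.imwrite('pics/c5.png',a)
E
```

```text
time: 14.72
ee_pos: [0.5275, 0.1441, 0.0961]
tool_rot: [-179.5, 0.1, 109.4]
wrist_force: [-9.1, -2.4, 31.6]
width: 0.0257
[0.52751782 0.14407568 0.09610671] [-9.54108068 -4.07502039 32.93655155] 0.025844919603611283 14.775
```

View pics/c5.png

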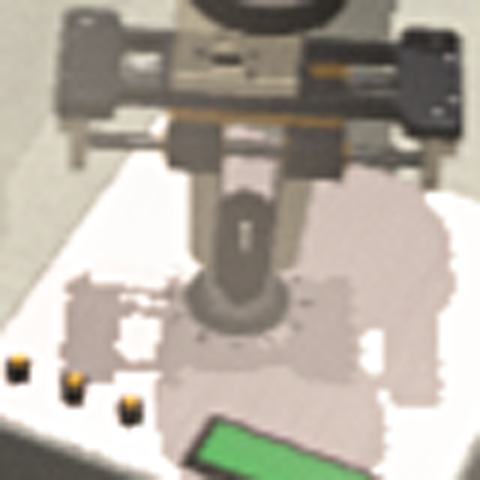

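The knob is down over the shaft, close above the nut, and still in the fingers. The TCP height of 0.096 m puts its underside at about 0.090 m, where 0.091 is expected at the bottom stop. Handing in.

```bash
python3 -c "
from workcell import ctrl
print(ctrl.job_done()); s=ctrl.sense(); print(s['ee_pos'],s['wrist_force'],s['width'],s['time'])"
```

```text
the job is handed in; nothing more can be done
None
the job is handed in; nothing more can be done
```

I turned the nut clockwise to its stop, then picked up the black teardrop knob, fitted it flat to flat and pressed it to the bottom. I handed in at 14.8 s, still gripping and pressing it. The hand-in gave no verdict, and no state could be read afterwards.

- **Nut:** the twisting moment jumped to 0.86 N m at the stop, against 0.06 N m of friction. A second look showed the hex turned by about 60°, which fits roughly 1.3 rad.
- **Knob:** it slid on with almost no force until home. Pressing met the hard stop, and the last reading was 33 N against the 12 N the spring needs. The knob's underside is at about 0.090 m, where 0.091 m is expected at the bottom. The fingers read 25.8 mm across the 26 mm knob, with the grip set to 55 N.
- **Disagreements:** the first camera fix of the shaft was about 3 mm off, probably because the arm was still moving. A settled view and the grip on the nut corrected it, agreeing to about 1 mm. While pressing, the force briefly reached 47 N, so I eased off; that is above the 40 N limit for the arm and gripper body, but it acted through the fingers. About 10 N of sideways force remained at the end.
- **Bystanders:** I touched none of them, but I did not measure their positions again at the end.

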